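# Knock the heel cap out of its mould

## Task

A rubber heel cap is stuck in the plain-handled one of the two wooden moulds standing in the little slatted rack (the other's handle ends in a round ball). Take the plain-handled mould by its handle, turn it face down and, with the cap still in it, rap its rim briskly on the oak knocking board, again and again if need be, until the cap drops out onto the board. Leave the cap lying flat on the board, set the empty mould down beside it, face down and not over the cap, and do not disturb the other mould.

Things in the scene. Friction and masses are not known exactly. Their poses are not given: they have to be found in the camera images.
- mould_mid (a point): Middle of the beech mould holding the heel cap: a shallow tray 100 x 100 mm, 28 mm thick (8 mm back plate, rim 12 mm wide), 0.26 kg. Axes: x out of its open face, z along its side, y across (level). Rim plane at x = +14 mm, back at x = -14 mm. It starts on edge, leaning 20 degrees face-forward away from the robot, in a 28 mm deep slot of a fixed rack: lift 50 mm along its z to clear.
- mould_grip (a point): Grasp point on the mould's handle, (-48, 0, +24) mm from mould_mid in its axes. The plain square handle, 24 mm wide (y) and 22 mm deep, leaves the centre of the back along (-0.82, 0, 0.57) and ends 77 mm out. Grasp closing along y, fingers pointing along (0.82, 0, -0.57), that is 35 degrees off straight down at the start. A half turn about the handle's length turns the mould face down.
- cap_center (a point): Middle of the black rubber heel cap, D-shaped, 56 mm (y) x 68 mm (z) x 10 mm thick (x), 45 g. Stuck, its axes agree with the mould's and it sits at (-1, 0, -4) mm from mould_mid, 10 mm below the rim plane. A spring clip holds it with about three times its weight for the first 2 mm of its way out; each rap at 0.15 to 0.4 m/s moves it about 1 mm or more: one to four raps.
- board_top (a point): Centre of the top face of the fixed oak knocking board, 220 mm (its x) by 260 mm (its y), 18 mm thick, lying on the table to the left of the rack; z up.
- spare_mid (a point): Middle of the other mould, in the same rack about 160 mm to either side of the first, same size and axes, but its handle ends in a round ball 36 mm across (to 98 mm from the back) and it holds a round walnut disc 60 mm across instead of a heel cap. Leave it alone.

How it is judged (in metres and radians):
On the way, in this order (a step that is already met when the one before it is completed fails the run):
1. the mould is lifted and turned face down (within 30 degrees) with the cap still in it (angle between mould_mid's own x axis and vertical above 2.6 rad and x of cap_center in the frame of mould_mid below 0.006 m and distance between cap_center and mould_mid below 0.02 m and contact force between mould and board below 0.5 N), for 0.1 s.
2. its rim is rapped on the board (over 5 N), face down, with the cap still in it (contact force between mould and board above 5 N and angle between mould_mid's own x axis and vertical above 2.6 rad and distance between cap_center and mould_mid below 0.02 m).
3. the cap is out: it lies on the board and the mould is clear of it (distance between cap_center and mould_mid above 0.03 m and z of cap_center in the frame of board_top below 0.012 m), for 0.1 s.
At the end, for the whole second after the job is handed in: The cap lies flat on the board (its middle over the board, within 10 mm above its top); the mould rests face down (within 30 degrees) on the board or the table beside it, its middle at least 75 mm from the cap's and at most 350 mm from the board's; both are at rest (x of cap_center in the frame of board_top between -0.11 and 0.11 m and y of cap_center in the frame of board_top between -0.13 and 0.13 m and z of cap_center in the frame of board_top between 0 and 0.01 m and angle between mould_mid's own x axis and vertical above 2.6 rad and height (world z) of mould_mid below 0.05 m and horizontal distance between cap_center and mould_mid above 0.075 m and horizontal distance between mould_mid and board_top below 0.35 m and linear speed of each of cap, mould below 0.03 m/s); the robot touches nothing.
It fails at once if the other mould is disturbed (moved over 30 mm) (distance of spare_mid from where it was at the start of the episode above 0.03 m).
It fails at once if the cap falls out in mid-air, more than about 60 mm above the table (distance between cap_center and mould_mid above 0.03 m and height (world z) of cap_center above 0.06 m).
It also fails if it takes over 43 s, if anything falls off the work surface, if the arm or the gripper's body presses on something with over 40 N, if the wrist force passes 120 N, or if a joint passes its speed limit or range.

## Robot

A 6-joint arm with a two-finger parallel gripper is mounted at the origin on the work surface. World frame = base frame: x ahead of the robot, y to its left, z up, the work surface at z = 0. Lengths are in m, angles in degrees, forces in N, time in s.
With the tool pointing down it reaches from about 0.35 to 0.875 m from the base axis. Payload 4.2 kg.
Tool frame: the origin (TCP) lies at the very end of the fingers, on their centre line; the grasp point (between the pads) lies 19 mm behind it; z points along the fingers, y is the direction in which the jaws open and shut (so a half turn about z gives the same grasp; the last joint's range is limited). The gripper opens to 87 mm and grips with 3 to 60 N. Pads are 19 mm wide; open, the fingers measure 117 mm over their backs; the gripper's body (75 mm by 190 mm) begins 51 mm behind the grasp point.
Start: joints at [-50.157, 22.042, 0.453, 0, -68.411, -14.817], TCP at [0.264, -0.566, 0.223] pointing down, gripper open.
Joint ranges: [-179.83, 179.83], [-69.29, 118.12], [-61.27, 80.66], [-181.25, 117.63], [-171.15, -9.14], [-177.46, 177.46]. Speed limits (degrees/s): [159.86, 159.86, 180, 180, 180, 180].

## Interface

Orientations are given as a 3x3 rotation matrix whose columns are the frame's x, y, z axes.
In Python, from station import r, imaging gives the robot as it stands. The module is installed in compiled form; this text tells all that it offers.
- The arm moves only by the tool move_arm, never from a script. Its argument "motion" is one flat list of numbers, 7 for each row, row after row: the shift along the tool's x, y, z in units of 40 mm (1.0 is 40 mm), then the turn, a rotation vector about the tool's x, y, z in units of 5 degrees (1.0 is 5 degrees), then the gripper's target within -1 to 1 (shut at 1, half-way at 0, fully open at -1). In form: [dx, dy, dz, wx, wy, wz, gripper, dx, dy, dz, wx, wy, wz, gripper, ...]. A call has 1 to 20 rows; each row is the pose to reach, as a shift and turn from the pose measured when the call began, along the tool's axes at that moment; what a row does not reach only later rows make up. A row lasts 1/12 s, in which the tool goes at most 41.7 mm and 7.16 degrees, less where a joint would pass 70% of its speed; a pose out of reach is approached as far as the arm can. A call with a gripper value outside its range is refused whole. The fingers move at their own pace and stop on an object; the grip force is fixed at half the most. Time passes only in rows, so rows that repeat a pose let the fingers close. It gives the time, the measured TCP pose, the force and the opening at its end, in the units of the state.
- r.sense(): the state, without advancing time (a new reading comes with each control period).
- imaging.capture(name): name is "side" or "top" or "wrist"; returns the picture (400x640x3 uint8, blue, green, red); there is no depth.
- imaging.camera_params(name): a dict with "intrinsics" (3x3 intrinsics, pixels), "world_from_camera" (4x4, takes a point from camera to world coordinates). Camera axes: x right, y down, z forward; pixel columns grow to the right and rows downward; lengths in m; the calibration is good to about 2 mm. A picture is of the moment at which its call begins: read the wrist's pose just before it. camera_params takes no time and is no camera call; for the wrist camera it gives the pose at the moment of the call.
- r.finish_job(): hands the job in, once; it reports no verdict.
The state is a dict: "time_s": time; "joints": joint angles; "joint_velocities": joint speeds; "effort": joint torques, N m; "tcp_pos": TCP position; "ee_rot": TCP orientation; "wrist_force": force on the tool from outside, world axes, zero at the start; "moment": the same for the moment, N m; "gripper_width": opening from 0.0 (shut) to 1.0 (fully open).
Only numpy, scipy, OpenCV 4.12 (cv2) and the standard library are available. Lean on these libraries where they do the work, as an engineer would, in place of code of your own. Each camera call takes 0.05 s, during which the arm holds its last target.

## Working session

There is one attempt and no reset: what is moved stays moved. The work goes in short steps, Python scripts to look and compute and a tool call to move; the robot and the scene stay as the last step left them, time stands still between calls to the robot, and variables do not carry over. Pictures are saved under pics/ and viewed, and the job is handed in when it is done.

Besides the shell and the picture viewer there is one more tool, called after ">>>" as a command line: name --argument value ..., lists and objects as JSON in quotes. move_arm: Moves the arm, as the interface text tells. Its arguments: {"type":"object","properties":{"motion":{"type":"array","items":{"type":"number"}}},"required":["motion"]}

```bash
mkdir -p pics
python3 - <<'E'
from station import r, imaging
import cv2,numpy as np
np.set_printoptions(precision=4,suppress=True)
for n in ["side","top","wrist"]:
    p=imaging.camera_params(n);im=imaging.capture(n);cv2.imwrite(f"pics/a_{n}.png",im)
    print(n,p["intrinsics"],p["world_from_camera"])
s=r.sense();print(s)
E
```

```text
side [[424.0689   0.     325.6537]
 [  0.     424.0689 197.0311]
 [  0.       0.       1.    ]] [[-0.8744 -0.2574  0.4114  0.1975]
 [-0.4846  0.4209 -0.7668  0.7003]
 [ 0.0242 -0.8698 -0.4927  0.5577]
 [ 0.      0.      0.      1.    ]]
top [[382.1377   0.     318.6444]
 [  0.     382.1377 206.0122]
 [  0.       0.       1.    ]] [[-0.0091 -0.9957  0.092   0.4575]
 [-0.9998  0.0072 -0.0209  0.02  ]
 [ 0.0201 -0.0922 -0.9955  1.0753]
 [ 0.      0.      0.      1.    ]]
wrist [[307.0835   0.     317.4414]
 [  0.     307.0835 200.9724]
 [  0.       0.       1.    ]] [[-0.4222  0.8777  0.2267  0.2011]
 [ 0.9065  0.4079  0.1092 -0.5959]
 [ 0.0034  0.2516 -0.9678  0.3841]
 [ 0.      0.      0.      1.    ]]
{'time_s': 0.15, 'joints': array([-50.1572,  22.0808,   0.3979,  -0.019 , -68.4098, -14.8174]), 'joint_velocities': array([ 0.0375, -0.1535,  0.178 , -0.0217, -0.0484,  0.0542]), 'effort': array([  0.0001, -39.1052,  18.7587,   4.2223,   0.0124,  -0.0001]), 'tcp_pos': array([ 0.2642, -0.5659,  0.2217]), 'ee_rot': array([[-0.9062, -0.4229, -0.0008],
       [-0.4229,  0.9062,  0.0014],
       [ 0.0001,  0.0016, -1.    ]]), 'wrist_force': array([ 0.539 , -0.9988,  0.1623]), 'moment': array([-0.0106, -0.0536, -0.0167]), 'gripper_width': 0.9971732318994352}
```

View pics/a_side.png

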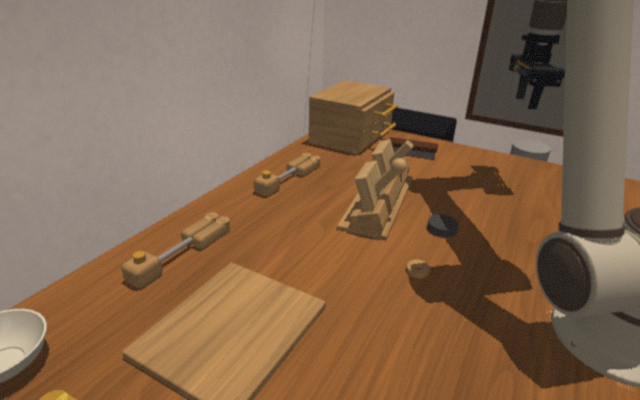

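View pics/a_top.png

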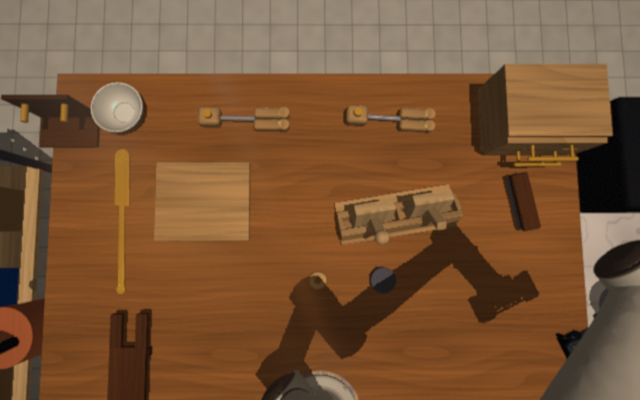

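View pics/a_wrist.png

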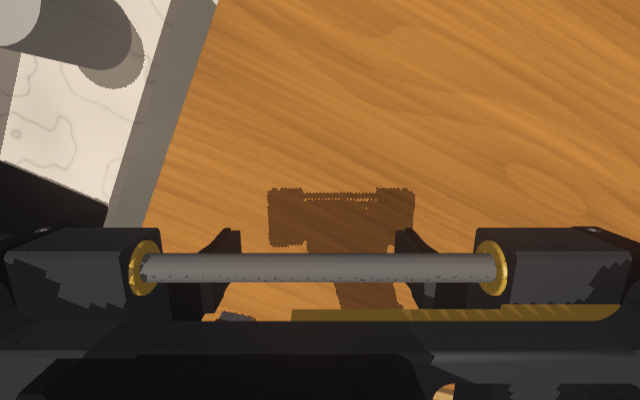

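Run:
```python
import cv2,numpy as np
a=cv2.imread("pics/a_top.png")[170:260,320:480];b=cv2.imread("pics/a_side.png")[130:245,330:430]
a=cv2.resize(a,None,fx=5,fy=5,interpolation=cv2.INTER_CUBIC);b=cv2.resize(b,None,fx=5,fy=5,interpolation=cv2.INTER_CUBIC)
cv2.imwrite("pics/b_top.png",cv2.convertScaleAbs(a,alpha=1.5,beta=20));cv2.imwrite("pics/b_side.png",cv2.convertScaleAbs(b,alpha=1.5,beta=20))
```

```text
(no output)
```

View pics/b_top.png

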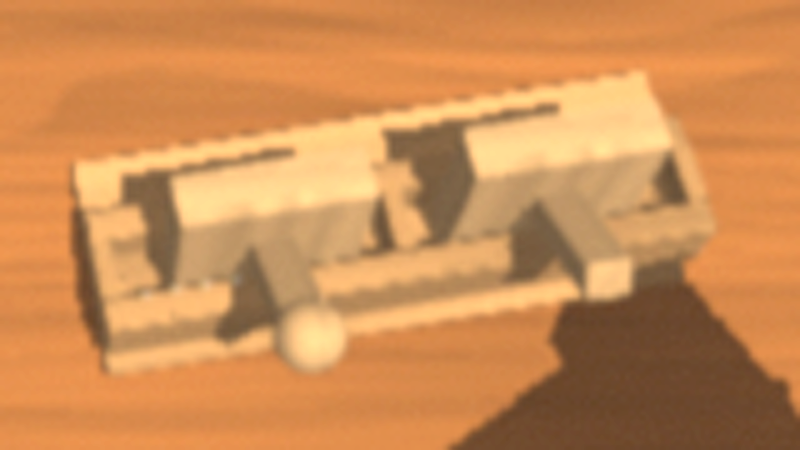

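View pics/b_side.png

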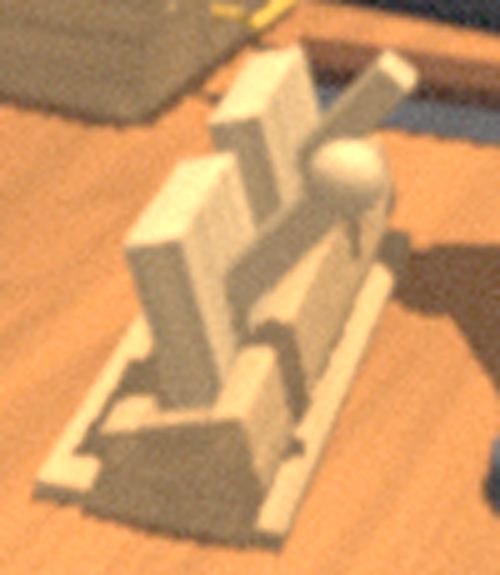

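```bash
cat > h.py <<'E'
from station import r, imaging
import cv2,numpy as np
np.set_printoptions(precision=4,suppress=True)
def ray(n,uv,P=None):
    p=P or imaging.camera_params(n);K=p["intrinsics"];T=np.array(p["world_from_camera"])
    d=T[:3,:3]@np.linalg.solve(K,[uv[0],uv[1],1]);return T[:3,3],d/np.linalg.norm(d)
def tri(rays):
    A=0;b=0
    for o,d in rays:
        M=np.eye(3)-np.outer(d,d);A=A+M;b=b+M@o
    x=np.linalg.solve(A,b);return x,[np.linalg.norm((np.eye(3)-np.outer(d,d))@(x-o)) for o,d in rays]
def plane(n,uv,z):
    o,d=ray(n,uv);return o+d*(z-o[2])/d[2]
E
python3 - <<'E'
from h import *
t=lambda u,v:ray("top",(320+u/5-.4,170+v/5-.4)); s=lambda u,v:ray("side",(330+u/5-.4,130+v/5-.4))
Q={}
for k,a,b in [("end",(608,278),(400,70)),("b+",(475,182),(270,118)),("b-",(672,150),(300,48)),("f+",(465,130),(213,122)),("f-",(645,75),(252,50)),("ball",(310,337),(348,175)),
 ("Sb+",(180,229),(186,240)),("Sf+",(173,181),(128,242)),("Sb-",(382,196),(236,155))]:
    x,e=tri([t(*a),s(*b)]);Q[k]=x;print(k,x,e)
d=Q["b+"]-Q["b-"];print("yaw",np.degrees(np.arctan2(-d[0],d[1])),np.linalg.norm(d))
# rack edge on table
a=plane("top",(320+110/5,170+370/5),0.01);b=plane("top",(320+560/5,170+298/5),0.01);d=a-b;print("rack yaw",np.degrees(np.arctan2(-d[0],d[1])))
d=(Q["Sb+"]-Q["b-"]);print("2moulds yaw",np.degrees(np.arctan2(-d[0],d[1])),np.linalg.norm(d))
d=(Q["ball"]-Q["end"]);print("ball-end",d)
# board
im=cv2.imread("pics/a_top.png")
for c in [(155,163),(249,163),(249,241),(154,241)]: print(plane("top",c,0.018))
E
```

```text
end [ 0.4936 -0.2998  0.1444] [np.float64(0.0004913151100639069), np.float64(0.00049131511006407)]
b+ [ 0.5414 -0.2407  0.1285] [np.float64(0.0019401428379819895), np.float64(0.0019401428379820645)]
b- [ 0.5602 -0.3393  0.1288] [np.float64(0.0016675338698377239), np.float64(0.0016675338698378844)]
f+ [ 0.5698 -0.2382  0.1204] [np.float64(0.0007148019535249029), np.float64(0.0007148019535247796)]
f- [ 0.5924 -0.3314  0.1239] [np.float64(0.005389294901055456), np.float64(0.005389294901055214)]
ball [ 0.4667 -0.1511  0.1508] [np.float64(0.00018614416088095538), np.float64(0.00018614416088098216)]
Sb+ [ 0.52   -0.0919  0.1291] [np.float64(0.0008065284924006298), np.float64(0.0008065284924004637)]
Sf+ [ 0.5458 -0.0892  0.1223] [np.float64(0.0003946399927796081), np.float64(0.0003946399927796139)]
Sb- [ 0.5371 -0.1932  0.1272] [np.float64(0.0005090082272866279), np.float64(0.0005090082272865302)]
yaw 10.777777347295313 0.10036104063248111
rack yaw 8.499591482195525
2moulds yaw 9.22256241807372 0.2506203806413365
ball-end [-0.027   0.1487  0.0064]
[0.6787 0.4524 0.018 ]
[0.6774 0.1916 0.018 ]
[0.4601 0.1899 0.018 ]
[0.4624 0.4486 0.018 ]
```

```bash
cat >> h.py <<'E'
from scipy.spatial.transform import Rotation as Ro
yaw=np.radians(9.2)
Rz=Ro.from_euler('z',9.2,degrees=True).as_matrix()
c20,s20=np.cos(np.radians(20)),np.sin(np.radians(20))
Rm0=Rz@np.array([[c20,0,s20],[0,1,0],[-s20,0,c20]])
mid0=np.array([.5488,-.2906,.0769])
hdir=np.array([-.82,0,.57]);hdir/=np.linalg.norm(hdir)
grip0=mid0+Rm0@[-.048,0,.024]
def toolR(Rm,sy=1):
    z=-(Rm@hdir);y=sy*Rm[:,1];return np.column_stack([np.cross(y,z),y,z])
def rel(p,R,s=None):
    s=s or r.sense();R0=s["ee_rot"];d=R0.T@(p-s["tcp_pos"])/.04
    w=Ro.from_matrix(R0.T@R).as_rotvec(degrees=True)/5
    return np.r_[d,w]
E
python3 - <<'E'
from h import *
R=toolR(Rm0);print(grip0,R)
for b in (.10,.0): 
    p=grip0+R[:,2]*(.019-b);print(p,rel(p,R))
E
```

```text
[ 0.5124 -0.2965  0.1159] [[-0.8067 -0.1599  0.569 ]
 [-0.1307  0.9871  0.0922]
 [-0.5764  0.     -0.8172]]
[ 0.4663 -0.304   0.1821] [-7.3475  3.7962  0.9967  0.9896 -6.9978  3.0577]
[ 0.5232 -0.2947  0.1003] [-8.7341  3.4001  3.0388  0.9896 -6.9978  3.0577]
```

>>> move_arm --motion '[-7.35,3.8,0.6,1,-7,3.05,-1,-7.35,3.8,0.6,1,-7,3.05,-1,-7.35,3.8,0.6,1,-7,3.05,-1,-7.35,3.8,0.6,1,-7,3.05,-1,-7.35,3.8,0.6,1,-7,3.05,-1,-7.35,3.8,0.6,1,-7,3.05,-1,-7.35,3.8,0.6,1,-7,3.05,-1,-7.35,3.8,0.6,1,-7,3.05,-1,-7.35,3.8,0.8,1,-7,3.05,-1,-7.35,3.8,1,1,-7,3.05,-1,-7.35,3.8,1,1,-7,3.05,-1,-7.35,3.8,1,1,-7,3.05,-1,-7.35,3.8,1,1,-7,3.05,-1]'

```text
time_s: 1.23
tcp_pos: [0.4657, -0.3053, 0.1819]
ee_rot: [[-0.807, -0.158, 0.569], [-0.13, 0.987, 0.09], [-0.576, -0.001, -0.817]]
wrist_force: [0.2, 0.0, -0.4]
gripper_width: 1.001
```

Run:
```python
from h import *
R=toolR(Rm0);s=r.sense();print(s)
print(rel(grip0+R[:,2]*.019,R))
cv2.imwrite("pics/c_wrist.png",imaging.capture("wrist"));cv2.imwrite("pics/c_side.png",imaging.capture("side"))
```

```text
{'time_s': 1.2333, 'joints': array([-31.9282,   9.9693, -18.5109, -36.4798, -39.423 , -24.834 ]), 'joint_velocities': array([-0.2259, -0.3506,  0.2108, -0.0804,  0.0481,  0.0449]), 'effort': array([  0.3037, -26.4969,  17.1626,   2.4684,   0.4909,   0.0231]), 'tcp_pos': array([ 0.4657, -0.3053,  0.1819]), 'ee_rot': array([[-0.8068, -0.158 ,  0.5693],
       [-0.1298,  0.9874,  0.0901],
       [-0.5764, -0.0012, -0.8172]]), 'wrist_force': array([ 0.1861,  0.0256, -0.3693]), 'moment': array([-0.1952,  1.1913, -0.0134]), 'gripper_width': 1.0013962487065557}
[-0.0181  0.0352  2.5074 -0.0236  0.     -0.0102]
```

View pics/c_wrist.png

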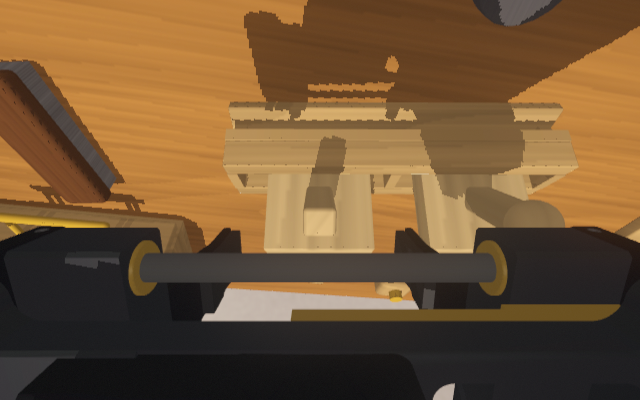

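View pics/c_side.png

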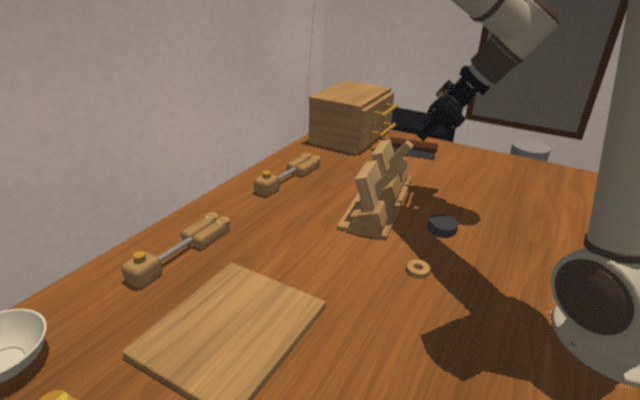

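Run:
```python
from h import *
def proj(n,p):
    P=imaging.camera_params(n);T=np.linalg.inv(P["world_from_camera"]);q=P["intrinsics"]@(T[:3,:3]@p+T[:3,3]);return q[:2]/q[2]
e=mid0+Rm0@([-.014,0,0]+.077*hdir)
print("end",proj("wrist",e))
for y in(-1,1):print(proj("wrist",mid0+Rm0@[-.014,.05*y,.05]))
u=Rm0[:,1];w=np.cross(u,Rm0@hdir)
for a,b in[(1,1),(1,-1),(-1,1),(-1,-1)]: print("c",proj("wrist",e+a*.012*u+b*.011*w))
```

```text
end [319.9626 221.382 ]
[264.2814 247.7238]
[375.019  247.5771]
c [336.5022 235.7747]
c [336.9218 206.5711]
c [303.4289 235.8212]
c [303.0051 206.6258]
```

```bash
python3 -c "
import cv2
a=cv2.imread('pics/c_wrist.png')[100:290,220:420];cv2.imwrite('pics/c_w2.png',cv2.resize(a,None,fx=4,fy=3,interpolation=cv2.INTER_NEAREST))"
```

```text
(no output)
```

View pics/c_w2.png

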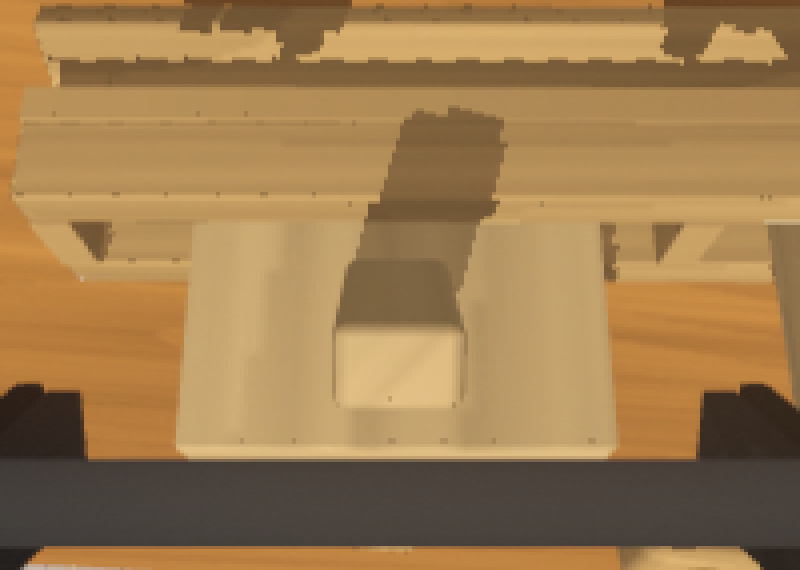

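>>> move_arm --motion '[0,0.03,0.8,0,0,0,-1,0,0.03,1.6,0,0,0,-1,0,0.03,2.2,0,0,0,-1,0,0.03,2.5,0,0,0,-1,0,0.03,2.5,0,0,0,-1,0,0.03,2.5,0,0,0,1,0,0.03,2.5,0,0,0,1,0,0.03,2.5,0,0,0,1,0,0.03,2.5,0,0,0,1,0,0.03,2.5,0,0,0,1,0,0.03,2.5,0,0,0,1,0,0.03,2.5,0,0,0,1]'

```text
time_s: 2.33
tcp_pos: [0.5226, -0.2951, 0.101]
ee_rot: [[-0.806, -0.158, 0.57], [-0.13, 0.987, 0.09], [-0.577, -0.002, -0.817]]
wrist_force: [-0.4, -0.8, -0.3]
gripper_width: 0.555
```

Run:
```python
from h import *
s=r.sense();print(s["time_s"],s["tcp_pos"],s["joints"],s["wrist_force"],s["gripper_width"])
R=toolR(Rm0);print(rel(grip0+R[:,2]*.019,R))
```

```text
2.3333 [ 0.5226 -0.2951  0.101 ] [-28.6176  19.5797 -17.5171 -43.1561 -30.9537 -18.8939] [-0.4047 -0.7588 -0.3233] 0.5546837479544534
[-0.0038  0.0065  0.0229 -0.0313  0.0128 -0.0061]
```

Still closing (0.555; the handle is at about 0.28). Wait more rows, then lift.

>>> move_arm --motion '[0,0,0,0,0,0,1,0,0,0,0,0,0,1,0,0,0,0,0,0,1,0,0,0,0,0,0,1,0,0,0,0,0,0,1,0,0,0,0,0,0,1,0,0,0,0,0,0,1,0,0,0,0,0,0,1,0,0,0,0,0,0,1,0,0,0,0,0,0,1,0,0,0,0,0,0,1,0,0,0,0,0,0,1]'

```text
time_s: 3.33
tcp_pos: [0.5226, -0.2951, 0.101]
ee_rot: [[-0.806, -0.158, 0.57], [-0.13, 0.987, 0.09], [-0.577, -0.002, -0.817]]
wrist_force: [0.5, -0.8, -0.8]
gripper_width: 0.279
```

>>> move_arm --motion '[-0.15,0,-0.1,0,0,0,1,-0.33,0,-0.23,0,0,0,1,-0.55,0,-0.38,0,0,0,1,-0.8,0,-0.56,0,0,0,1,-1.07,0,-0.74,0,0,0,1,-1.33,0,-0.93,0,0,0,1,-1.6,0,-1.5,0,0,0,1,-1.8,0,-2,0,0,0,1,-2,0,-2.5,0,0,0,1,-2,0,-2.5,0,0,0,1,-2,0,-2.5,0,0,0,1]'

```text
time_s: 4.25
tcp_pos: [0.5296, -0.2932, 0.2286]
ee_rot: [[-0.806, -0.158, 0.57], [-0.13, 0.987, 0.09], [-0.577, -0.001, -0.816]]
wrist_force: [0.0, 0.3, -3.7]
gripper_width: 0.275
```

Run:
```python
from h import *
s=r.sense();print(s["time_s"],s["tcp_pos"],s["joints"],s["wrist_force"],s["gripper_width"])
cv2.imwrite("pics/d_wrist.png",imaging.capture("wrist"));cv2.imwrite("pics/d_side.png",imaging.capture("side"))
```

```text
4.25 [ 0.5296 -0.2932  0.2286] [-25.2809  10.2411 -12.6979 -29.8796 -40.7416 -37.2514] [ 0.0396  0.3203 -3.7198] 0.2745140506777923
```

View pics/d_wrist.png

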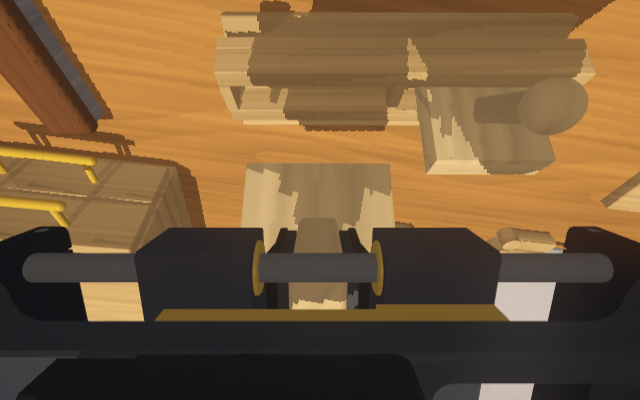

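View pics/d_side.png

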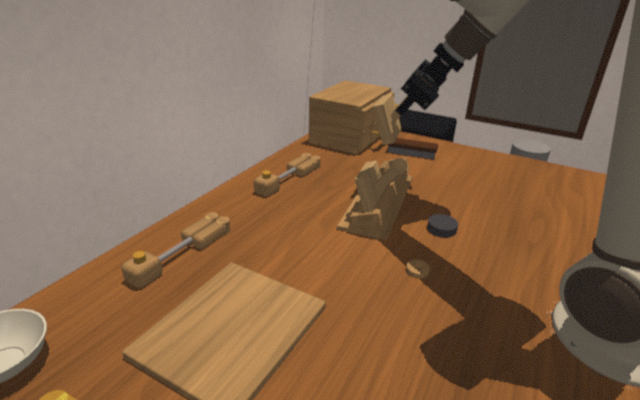

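```bash
cat >> h.py <<'E'
# mould pose in tool frame (nominal)
Rt0=toolR(Rm0)
M_R=Rt0.T@Rm0
M_p=np.array([0,0,-.019])-M_R@np.array([-.048,0,.024])  # mid in tool frame
M_p=M_p+np.array([0,0,.0009])
def mould(s=None):
    s=s or r.sense();R=s["ee_rot"];return s["tcp_pos"]+R@M_p, R@M_R
def goal(mid,th):
    "tool pose for mould face down, handle away from azimuth th"
    Ry=Ro.from_euler('z',th,degrees=True).as_matrix()
    x=np.array([0,0,-1.]);z=Ry@np.array([-1.,0,0]); 
    # handle -.82x+.57z -> up .82 , back .57
    Rm=np.column_stack([x,np.cross(z,x),z]);R=Rm@M_R.T
    return np.array(mid)-R@M_p,R
E
cat > gen.py <<'E'
from h import *
import sys
def seq(s,p1,R1,n,prof,lift=None,via=None):
    pass
E
python3 - <<'E'
from h import *
s=r.sense();print(mould(s))
p,R=goal([.57,.375,.018+.014+.09],40);print(p,R,np.linalg.norm(p[:2]))
q=s["ee_rot"].T@R;print(Ro.from_matrix(q).as_rotvec(degrees=True))
# path first half
R0=s["ee_rot"];p0=s["tcp_pos"]
for k in range(1,41):
    t=k/40;t=t*t*(3-2*t)
    Rk=Ro.from_euler('z',31*t,degrees=True).as_matrix()@R0@Ro.from_euler('z',-180*t,degrees=True).as_matrix()
    pk=p0+(p-p0)*t+np.array([0,0,.10])*np.sin(np.pi*t)
    if k<=20: print(np.round(np.r_[R0.T@(pk-p0)/.04,Ro.from_matrix(R0.T@Rk).as_rotvec(degrees=True)/5],1).tolist(),np.round(pk,3))
print(np.degrees(np.arccos((np.trace(Rk.T@R)-1)/2)))
E
```

```text
(array([ 0.5551, -0.2885,  0.2019]), array([[ 0.9271, -0.158 ,  0.34  ],
       [ 0.1489,  0.9874,  0.0529],
       [-0.3441,  0.0016,  0.9389]]))
[0.5595 0.3662 0.1551] [[ 0.629   0.6428  0.4372]
 [ 0.5278 -0.766   0.3669]
 [ 0.5708  0.     -0.8211]] 0.6687189809154539
[  0.3894  24.0988 152.8234]
[-0.0, 0.0, -0.0, -0.0, -0.0, -0.1] [ 0.529 -0.291  0.227]
[-0.0, 0.1, -0.0, -0.0, -0.0, -0.3] [ 0.529 -0.288  0.228]
[-0.1, 0.3, -0.0, -0.1, -0.0, -0.7] [ 0.529 -0.282  0.23 ]
[-0.2, 0.5, -0.1, -0.1, -0.0, -1.2] [ 0.53  -0.274  0.233]
[-0.3, 0.7, -0.1, -0.2, -0.0, -1.8] [ 0.53  -0.264  0.237]
[-0.4, 1.0, -0.2, -0.2, -0.0, -2.5] [ 0.531 -0.253  0.241]
[-0.5, 1.3, -0.2, -0.3, -0.0, -3.3] [ 0.531 -0.239  0.246]
[-0.6, 1.7, -0.3, -0.4, -0.1, -4.3] [ 0.532 -0.224  0.251]
[-0.8, 2.1, -0.4, -0.5, -0.1, -5.3] [ 0.533 -0.208  0.256]
[-0.9, 2.5, -0.4, -0.5, -0.1, -6.4] [ 0.534 -0.19   0.262]
[-1.1, 3.0, -0.5, -0.6, -0.2, -7.6] [ 0.535 -0.171  0.268]
[-1.3, 3.5, -0.5, -0.7, -0.3, -8.9] [ 0.536 -0.15   0.274]
[-1.4, 4.0, -0.6, -0.8, -0.3, -10.2] [ 0.537 -0.129  0.279]
[-1.6, 4.6, -0.6, -0.9, -0.4, -11.6] [ 0.538 -0.107  0.284]
[-1.7, 5.1, -0.6, -1.0, -0.6, -13.0] [ 0.539 -0.084  0.287]
[-1.9, 5.7, -0.6, -1.1, -0.7, -14.4] [ 0.54  -0.061  0.291]
[-2.0, 6.3, -0.6, -1.2, -0.9, -15.9] [ 0.541 -0.037  0.292]
[-2.1, 6.9, -0.5, -1.3, -1.0, -17.4] [ 0.542 -0.013  0.293]
[-2.2, 7.5, -0.5, -1.4, -1.2, -19.0] [0.543 0.012 0.293]
[-2.3, 8.1, -0.3, -1.4, -1.4, -20.5] [0.544 0.037 0.291]
0.2957941413623895
```

>>> move_arm --motion '[-0.1,0,-0.1,0,0,-0.1,1,-0.2,0.1,-0.2,0,0,-0.3,1,-0.4,0.3,-0.4,-0.1,0,-0.7,1,-0.6,0.5,-0.6,-0.1,0,-1.2,1,-0.8,0.7,-0.8,-0.2,0,-1.8,1,-1,1,-1,-0.2,0,-2.5,1,-1.1,1.3,-1.1,-0.3,0,-3.3,1,-1.2,1.7,-1.1,-0.4,-0.1,-4.3,1,-1.4,2.1,-1.2,-0.5,-0.1,-5.3,1,-1.5,2.5,-1.2,-0.5,-0.1,-6.4,1,-1.7,3,-1.3,-0.6,-0.2,-7.6,1,-1.9,3.5,-1.3,-0.7,-0.3,-8.9,1,-2,4,-1.4,-0.8,-0.3,-10.2,1,-2.1,4.6,-1.4,-0.9,-0.4,-11.6,1,-2.2,5.1,-1.3,-1,-0.6,-13,1,-2.3,5.7,-1.2,-1.1,-0.7,-14.4,1,-2.3,6.2,-1.1,-1.2,-0.9,-15.8,1,-2.3,6.6,-0.9,-1.3,-1,-17,1,-2.3,6.9,-0.8,-1.4,-1.2,-17.8,1,-2.3,7.1,-0.8,-1.4,-1.2,-18.2,1]'

```text
time_s: 6.02
tcp_pos: [0.5396, -0.0014, 0.306]
ee_rot: [[0.26, -0.809, 0.527], [-0.96, -0.156, 0.234], [-0.107, -0.567, -0.817]]
wrist_force: [-0.3, -1.0, -4.2]
gripper_width: 0.27
```

Run:
```python
from h import *
s=r.sense();print(s["time_s"],s["tcp_pos"],s["joints"],s["wrist_force"],s["gripper_width"]);print(mould(s))
p,R=goal([.57,.375,.018+.014+.09],40)
R0=s["ee_rot"];p0=s["tcp_pos"];D=R0.T@R
w=Ro.from_matrix(D).as_rotvec(degrees=True);print(w)
N=18
for k in range(1,N+1):
    t=k/N;t=t*t*(3-2*t)
    pk=p0+(p-p0)*t
    print(np.round(np.r_[R0.T@(pk-p0)/.04,w*t/5],1).tolist(),np.round(pk,3))
```

```text
6.0167 [ 0.5396 -0.0014  0.306 ] [ 13.1643  -3.716  -23.1861 -10.4624 -36.2287   6.6119] [-0.3019 -1.0073 -4.1662] 0.26961083925626
(array([0.5561, 0.0142, 0.2783]), array([[ 0.2848, -0.8088, -0.5145],
       [ 0.7396, -0.156 ,  0.6547],
       [-0.6098, -0.5669,  0.5538]]))
[   6.595    -8.739  -113.5935]
[-0.1, 0.0, 0.0, 0.0, -0.0, -0.2] [0.54  0.002 0.305]
[-0.3, 0.0, 0.2, 0.0, -0.1, -0.8] [0.54  0.011 0.301]
[-0.6, 0.0, 0.4, 0.1, -0.1, -1.7] [0.541 0.026 0.295]
[-1.0, 0.0, 0.7, 0.2, -0.2, -2.9] [0.542 0.045 0.287]
[-1.6, 0.1, 1.0, 0.2, -0.3, -4.3] [0.543 0.068 0.278]
[-2.1, 0.1, 1.4, 0.3, -0.5, -5.9] [0.545 0.094 0.267]
[-2.8, 0.1, 1.8, 0.4, -0.6, -7.6] [0.546 0.122 0.255]
[-3.5, 0.1, 2.3, 0.6, -0.7, -9.5] [0.548 0.152 0.243]
[-4.1, 0.2, 2.7, 0.7, -0.9, -11.4] [0.55  0.182 0.231]
[-4.8, 0.2, 3.2, 0.8, -1.0, -13.2] [0.551 0.213 0.218]
[-5.5, 0.2, 3.6, 0.9, -1.2, -15.1] [0.553 0.243 0.206]
[-6.1, 0.2, 4.1, 1.0, -1.3, -16.8] [0.554 0.271 0.194]
[-6.7, 0.2, 4.5, 1.1, -1.4, -18.4] [0.556 0.297 0.184]
[-7.2, 0.3, 4.8, 1.2, -1.5, -19.9] [0.557 0.32  0.174]
[-7.7, 0.3, 5.1, 1.2, -1.6, -21.0] [0.558 0.339 0.166]
[-8.0, 0.3, 5.3, 1.3, -1.7, -21.9] [0.559 0.354 0.16 ]
[-8.2, 0.3, 5.4, 1.3, -1.7, -22.5] [0.559 0.363 0.156]
[-8.3, 0.3, 5.5, 1.3, -1.7, -22.7] [0.56  0.366 0.155]
```

>>> move_arm --motion '[-0.1,0,0,0,0,-0.6,1,-0.3,0,0.1,0.1,-0.1,-1.6,1,-0.6,0,0.2,0.1,-0.2,-2.9,1,-1,0,0.4,0.2,-0.3,-4.2,1,-1.5,0,0.7,0.3,-0.4,-5.5,1,-2,0.1,1,0.4,-0.5,-6.8,1,-2.6,0.1,1.4,0.5,-0.6,-8.1,1,-3.2,0.1,1.8,0.5,-0.7,-9.4,1,-3.8,0.1,2.2,0.6,-0.8,-10.7,1,-4.4,0.2,2.6,0.7,-0.9,-12,1,-5,0.2,3,0.8,-1,-13.3,1,-5.6,0.2,3.4,0.9,-1.1,-14.6,1,-6.2,0.2,3.8,1,-1.2,-15.9,1,-6.7,0.2,4.2,1.1,-1.3,-17.2,1,-7.2,0.3,4.6,1.1,-1.4,-18.5,1,-7.6,0.3,4.9,1.2,-1.5,-19.8,1,-7.9,0.3,5.2,1.2,-1.6,-21,1,-8.1,0.3,5.3,1.3,-1.7,-22,1,-8.2,0.3,5.4,1.3,-1.7,-22.6,1,-8.3,0.3,5.5,1.3,-1.7,-22.7,1]'

```text
time_s: 7.68
tcp_pos: [0.5671, 0.3657, 0.1674]
ee_rot: [[0.636, 0.652, 0.411], [0.537, -0.758, 0.37], [0.553, -0.015, -0.833]]
wrist_force: [0.9, 0.3, -2.4]
gripper_width: 0.274
```

Run:
```python
from h import *
s=r.sense();print(s["time_s"],s["tcp_pos"],s["joints"],s["wrist_force"],s["gripper_width"]);print(mould(s))
a=imaging.capture("side");b=imaging.capture("top")
cv2.imwrite("pics/e_side.png",a);cv2.imwrite("pics/e_top.png",b)
p,R=goal([.57,.375,.122],40);print(rel(p,R,s))
```

```text
7.6833 [0.5671 0.3657 0.1674] [ 47.1708  16.8887 -30.7883  18.0741  -9.2691  66.3191] [ 0.8546  0.3098 -2.3872] 0.27448252416634156
(array([0.5766, 0.3746, 0.134 ]), array([[-0.0254,  0.6525, -0.7574],
       [-0.0026, -0.7577, -0.6526],
       [-0.9997, -0.0146,  0.021 ]]))
[-0.2835 -0.1271  0.1829 -0.2208  0.2413  0.0273]
```

View pics/e_side.png

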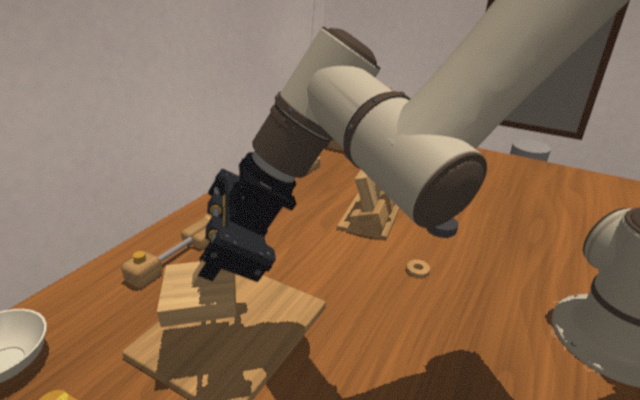

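View pics/e_top.png

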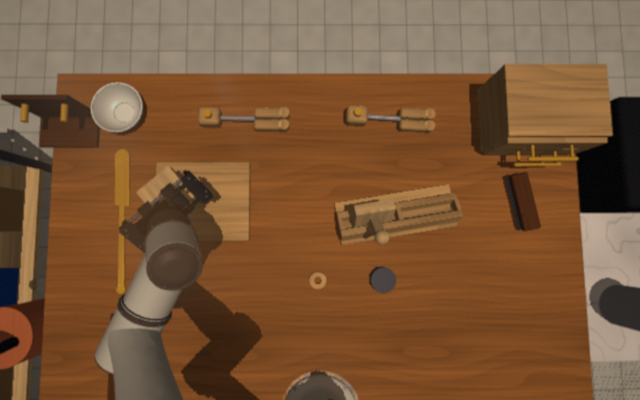

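Run:
```python
from h import *
s=r.sense()
for th in (12,20):
  p,R=goal([.555,.37,.112],th);print(p,rel(p,R,s))
```

```text
[0.5416 0.3672 0.1451] [-0.6919 -0.4421  0.2122 -3.3644  0.28    4.6251]
[0.5422 0.3653 0.1451] [-0.708  -0.3988  0.2006 -2.4664  0.2694  3.3008]
```

>>> move_arm --motion '[-0.05,0,0,-0.2,0.1,0.3,1,-0.1,-0.1,0,-0.5,0.1,0.7,1,-0.2,-0.1,0.05,-1,0.1,1.4,1,-0.3,-0.2,0.1,-1.5,0.15,2.1,1,-0.4,-0.3,0.1,-2,0.2,2.8,1,-0.5,-0.35,0.15,-2.5,0.25,3.5,1,-0.6,-0.4,0.2,-3,0.3,4.2,1,-0.69,-0.44,0.21,-3.36,0.28,4.62,1,-0.69,-0.44,0.21,-3.36,0.28,4.62,1,-0.69,-0.44,0.21,-3.36,0.28,4.62,1]'

```text
time_s: 8.62
tcp_pos: [0.5507, 0.368, 0.1558]
ee_rot: [[0.795, 0.276, 0.541], [0.235, -0.961, 0.145], [0.56, 0.012, -0.829]]
wrist_force: [-0.2, 0.2, -2.6]
gripper_width: 0.279
```

Run:
```python
from h import *
s=r.sense();print(s["time_s"],s["tcp_pos"],s["joints"],s["wrist_force"],s["gripper_width"]);print(mould(s))
a=imaging.capture("side");b=imaging.capture("wrist")
cv2.imwrite("pics/f_side.png",a);cv2.imwrite("pics/f_wrist.png",b)
for z in (.052,.032):
  p,R=goal([.555,.37,z],12);print(rel(p,R,s))
```

```text
8.6167 [0.5507 0.368  0.1558] [ 35.2544  16.491  -44.2231 105.2442 -11.5756 -31.3316] [-0.2142  0.2361 -2.612 ] 0.27858386711580957
(array([0.5635, 0.3713, 0.1225]), array([[-0.0097,  0.2758, -0.9612],
       [-0.015 , -0.9611, -0.2757],
       [-0.9998,  0.0117,  0.0134]]))
[-1.1743 -0.0618  1.3392 -0.3431  0.1491  0.738 ]
[-1.4542 -0.0677  1.7535 -0.3431  0.1491  0.738 ]
```

View pics/f_side.png

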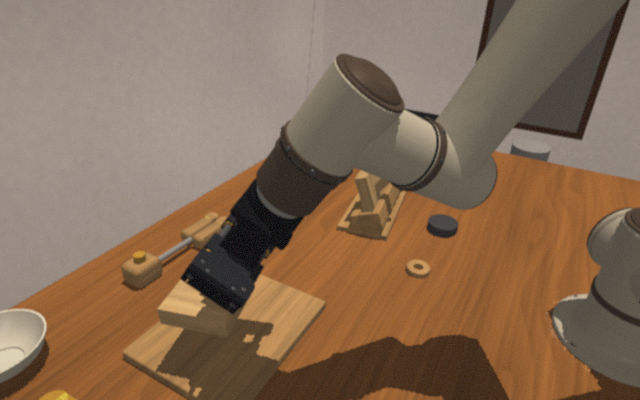

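View pics/f_wrist.png

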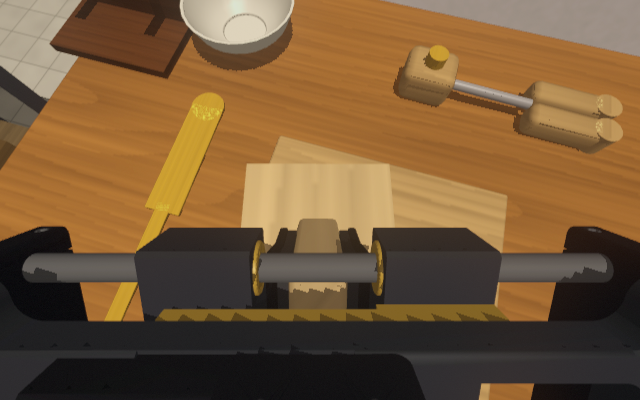

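```bash
cat > kin.py <<'E'
from h import *
from scipy.optimize import least_squares
def Rx(a):return Ro.from_euler('x',a,degrees=True).as_matrix()
def Ry(a):return Ro.from_euler('y',a,degrees=True).as_matrix()
def Rzz(a):return Ro.from_euler('z',a,degrees=True).as_matrix()
S4=[1];S6=[1]
B=np.array([[0,0,1.],[0,1,0],[-1,0,0]]) # tool z along x
def fk(q,P):
    r0,h0,a1,c1,a2,c2,d,L=P
    A=Rzz(q[0]);F=A@Ry(q[1]-q[2])
    w=A@np.array([r0,d,h0])+A@Ry(q[1])@[a1,0,c1]+F@[a2,0,c2]
    R=F@Rx(S4[0]*q[3])@Ry(-q[4])@Rx(S6[0]*q[5])@C
    return w+L*R[:,2],R
C=np.eye(3)
D=[([-50.1572,22.0808,.3979,-.019,-68.4098,-14.8174],[.2642,-.5659,.2217],[[-.9062,-.4229,-.0008],[-.4229,.9062,.0014],[.0001,.0016,-1]]),
([-31.9282,9.9693,-18.5109,-36.4798,-39.423,-24.834],[.4657,-.3053,.1819],[[-.8068,-.158,.5693],[-.1298,.9874,.0901],[-.5764,-.0012,-.8172]]),
([-28.6176,19.5797,-17.5171,-43.1561,-30.9537,-18.8939],[.5226,-.2951,.1010],None),
([-25.2809,10.2411,-12.6979,-29.8796,-40.7416,-37.2514],[.5296,-.2932,.2286],None),
([13.1643,-3.716,-23.1861,-10.4624,-36.2287,6.6119],[.5396,-.0014,.3060],[[.26,-.809,.527],[-.96,-.156,.234],[-.107,-.567,-.817]]),
([47.1708,16.8887,-30.7883,18.0741,-9.2691,66.3191],[.5671,.3657,.1674],[[.636,.652,.411],[.537,-.758,.37],[.553,-.015,-.833]]),
([35.2544,16.491,-44.2231,105.2442,-11.5756,-31.3316],[.5507,.368,.1558],[[.795,.276,.541],[.235,-.961,.145],[.56,.012,-.829]])]
# find signs & C
best=None
for s4 in(1,-1):
  for s6 in(1,-1):
    S4[0]=s4;S6[0]=s6
    C=np.eye(3);Cs=[]
    for q,p,R in D:
        if R is None: continue
        Cs.append(fk(q,np.zeros(8))[1].T@np.array(R))
    m=Ro.from_matrix(np.array(Cs));mean=m.mean();e=np.degrees((mean.inv()*m).magnitude()).max()
    if best is None or e<best[0]:best=(e,s4,s6,mean.as_matrix())
S4[0],S6[0],C=best[1],best[2],best[3]
def res(P):return np.concatenate([fk(q,P)[0]-p for q,p,R in D])
sol=least_squares(res,[0,.3,0,.4,.4,0,0,.25]);P=sol.x
lo=np.array([-179,-69,-61,-181,-171,-177]);hi=np.array([179,118,80,117,-9.3,177])
def ik(p,R,q0):
    f=lambda q:np.r_[(fk(q,P)[0]-p)*100,(R.T@fk(q,P)[1]-np.eye(3)).ravel()*10]
    s=least_squares(f,np.clip(q0,lo+.1,hi-.1),bounds=(lo,hi));return s.x,s.cost
if __name__=="__main__":
    print(best);print(P,np.abs(sol.fun).max(),sol.fun.reshape(-1,3))
E
python3 kin.py
```

```text
(np.float64(0.020374400273954436), -1, -1, array([[ 0.0001, -0.0001,  1.    ],
       [-1.    ,  0.0001,  0.0001],
       [-0.0001, -1.    , -0.0001]]))
[ 0.219  -0.0098  0.176   0.2885  0.0594  0.1036 -0.0889  0.101 ] 0.08587441719567773 [[ 0.0417  0.0607 -0.057 ]
 [ 0.0065 -0.0487  0.0422]
 [ 0.0116 -0.0571  0.0664]
 [-0.0229 -0.008   0.004 ]
 [-0.0119  0.0447 -0.0211]
 [-0.0608  0.0424 -0.0106]
 [ 0.0362 -0.0859 -0.0238]]
```

```bash
python3 - <<'E'
t=open('kin.py').read()
a=t.index("def fk");b=t.index("C=np.eye(3)\nD=")
new='''def basis(q):
    A=Rzz(q[0]);U=A@Ry(q[1]);F=A@Ry(q[1]-q[2]);W=F@Rx(S4[0]*q[3]);V=W@Ry(-q[4]);T=V@Rx(S6[0]*q[5])
    J=np.column_stack([A[:,0],A[:,1],A[:,2],U[:,0],U[:,2],F[:,0],F[:,2],W[:,1],W[:,2],V[:,0],V[:,2],T[:,1],T[:,2]])
    return J,T
def fk(q,P):
    J,T=basis(q);return J@P,T@C
'''
t=t[:a]+new+t[b:]
t=t.replace("np.zeros(8)","np.zeros(13)")
a=t.index("def res");b=t.index("lo=np")
t=t[:a]+'''J=np.vstack([basis(q)[0] for q,_,_ in D]);y=np.concatenate([p for _,p,_ in D])
lam=3e-4
P=np.linalg.solve(J.T@J+lam**2*np.eye(13),J.T@y);E=(J@P-y).reshape(-1,3)
'''+t[b:]
t=t[:t.index("if __name__")]+'''if __name__=="__main__":
    print(P,E,np.linalg.svd(J)[1])
'''
open('kin.py','w').write(t)
E
python3 kin.py
```

```text
[ 0.     -0.      0.1606  0.      0.5648  0.4217  0.     -0.1598  0.
  0.3064 -0.      0.     -0.    ] [[ 0.  0.  0.]
 [ 0.  0. -0.]
 [-0. -0.  0.]
 [ 0.  0. -0.]
 [-0. -0.  0.]
 [-0. -0. -0.]
 [ 0.  0.  0.]] [5.733  5.3536 4.1382 2.4853 1.8093 1.1241 0.8794 0.6909 0.4414 0.2836
 0.2618 0.1456 0.1327]
```

Run:
```python
from kin import *
rng=np.random.default_rng(0)
seeds=[[-28+62,20,-17,-43,-31,150],[47,17,-31,18,-12,66],[35,16,-44,105,-12,-31],[50,20,-10,0,-40,90],[30,30,0,-90,-40,170]]
for pos in [(.555,.37),(.53,.37),(.60,.36)]:
  for th in range(-40,150,10):
    for z in (.032,.09):
      p,R=goal([*pos,z],th);S=set()
      for q0 in seeds:
        q,c=ik(p,R,q0)
        if c<1e-3:S.add(tuple(np.round(q).astype(int)))
      if S:print(pos,th,z,[tuple(map(int,x)) for x in list(S)[:3]])
```

```text
(0.555, 0.37) -40 0.032 [(59, 35, -26, 49, -48, -50)]
(0.555, 0.37) -40 0.09 [(60, 31, -23, 44, -53, -43)]
(0.555, 0.37) -30 0.032 [(57, 32, -33, 61, -41, -50)]
(0.555, 0.37) -30 0.09 [(59, 28, -29, 52, -46, -41)]
(0.555, 0.37) -20 0.032 [(53, 29, -39, 75, -34, -52)]
(0.555, 0.37) -20 0.09 [(56, 25, -35, 63, -39, -40)]
(0.555, 0.37) -10 0.032 [(46, 27, -44, 94, -28, -55)]
(0.555, 0.37) -10 0.09 [(52, 23, -41, 76, -31, -40)]
(0.555, 0.37) 0 0.032 [(38, 26, -46, 115, -23, -59)]
(0.555, 0.37) 0 0.09 [(44, 21, -45, 93, -24, -42)]
(0.555, 0.37) 10 0.09 [(34, 19, -45, 117, -15, -48)]
(0.555, 0.37) 50 0.09 [(46, 19, -25, -12, -11, 105)]
(0.555, 0.37) 60 0.032 [(38, 25, -16, -39, -20, 145)]
(0.555, 0.37) 60 0.09 [(40, 20, -16, -30, -23, 135)]
(0.555, 0.37) 70 0.032 [(34, 27, -12, -43, -29, 160)]
(0.555, 0.37) 70 0.09 [(36, 22, -11, -37, -33, 152)]
(0.555, 0.37) 80 0.032 [(31, 28, -8, -44, -38, 171)]
(0.555, 0.37) 80 0.09 [(32, 24, -7, -40, -42, 164)]
(0.555, 0.37) 90 0.09 [(30, 26, -2, -40, -50, 173)]
(0.53, 0.37) -40 0.032 [(62, 33, -29, 49, -48, -52)]
(0.53, 0.37) -40 0.09 [(63, 29, -25, 4
[... 1168 characters left out ...]
) -10 0.032 [(42, 29, -40, 95, -27, -52)]
(0.6, 0.36) -10 0.09 [(47, 25, -38, 77, -29, -37)]
(0.6, 0.36) 0 0.032 [(34, 27, -42, 116, -21, -57)]
(0.6, 0.36) 0 0.09 [(40, 23, -41, 94, -22, -39)]
(0.6, 0.36) 10 0.09 [(30, 21, -42, 117, -13, -45)]
(0.6, 0.36) 50 0.032 [(40, 27, -18, -27, -13, 125)]
(0.6, 0.36) 50 0.09 [(41, 22, -18, -18, -16, 115)]
(0.6, 0.36) 60 0.032 [(35, 28, -11, -38, -23, 147)]
(0.6, 0.36) 60 0.09 [(36, 23, -11, -31, -27, 138)]
(0.6, 0.36) 70 0.032 [(31, 29, -7, -42, -32, 161)]
(0.6, 0.36) 70 0.09 [(32, 25, -6, -37, -36, 154)]
(0.6, 0.36) 80 0.032 [(28, 31, -3, -43, -41, 171)]
(0.6, 0.36) 80 0.09 [(29, 27, -1, -39, -45, 165)]
(0.6, 0.36) 90 0.09 [(27, 30, 3, -39, -53, 174)]
```

Run:
```python
from kin import *
s=r.sense();R0=s["ee_rot"];p0=s["tcp_pos"]
m0,_=mould(s)
q=s["joints"]
for k in range(1,13):
    t=k/12
    m=m0+(np.array([.60,.37,.11])-m0)*t
    p,R=goal(m,16-56*t); v=rel(p,R,s); q,c=ik(p,R,q)
    print(np.round(v,2).tolist(),np.round(q),round(c,5))
```

```text
[0.04, 0.01, 0.06, -0.42, 0.23, 0.92] [ 37.  17. -44. 104. -15. -36.] 0.0
[0.09, 0.0, 0.12, -0.94, 0.22, 1.69] [ 41.  18. -44.  94. -19. -34.] 0.0
[0.15, -0.0, 0.18, -1.47, 0.21, 2.46] [ 45.  19. -42.  86. -23. -33.] 0.0
[0.21, -0.01, 0.24, -1.99, 0.2, 3.23] [ 48.  20. -40.  79. -27. -32.] 0.0
[0.28, -0.01, 0.31, -2.52, 0.2, 4.0] [ 50.  22. -38.  72. -30. -32.] 0.0
[0.34, -0.01, 0.37, -3.04, 0.19, 4.77] [ 52.  23. -35.  67. -34. -32.] 0.0
[0.41, -0.01, 0.44, -3.57, 0.18, 5.54] [ 54.  24. -33.  62. -38. -33.] 0.0
[0.47, -0.01, 0.51, -4.1, 0.17, 6.32] [ 55.  26. -30.  57. -41. -33.] 0.0
[0.54, -0.01, 0.58, -4.62, 0.16, 7.09] [ 56.  27. -27.  54. -45. -34.] 0.0
[0.61, -0.01, 0.65, -5.15, 0.15, 7.86] [ 57.  29. -24.  50. -48. -35.] 0.0
[0.69, -0.0, 0.72, -5.68, 0.14, 8.63] [ 57.  30. -20.  47. -52. -36.] 0.0
[0.76, 0.0, 0.79, -6.2, 0.13, 9.4] [ 57.  32. -17.  44. -55. -37.] 0.0
```

>>> move_arm --motion '[0.02,0,0.03,-0.2,0.1,0.5,1,0.05,0,0.06,-0.42,0.2,0.92,1,0.09,0,0.12,-0.94,0.2,1.69,1,0.15,0,0.18,-1.47,0.2,2.46,1,0.21,0,0.24,-2,0.2,3.23,1,0.28,0,0.31,-2.5,0.2,4,1,0.34,0,0.37,-3.04,0.2,4.77,1,0.41,0,0.44,-3.57,0.2,5.54,1,0.47,0,0.51,-4.1,0.17,6.32,1,0.54,0,0.58,-4.62,0.16,7.09,1,0.61,0,0.65,-5.15,0.15,7.86,1,0.69,0,0.72,-5.68,0.14,8.63,1,0.76,0,0.79,-6.2,0.13,9.4,1,0.76,0,0.79,-6.2,0.13,9.4,1,0.76,0,0.79,-6.2,0.13,9.4,1]'

```text
time_s: 9.97
tcp_pos: [0.5894, 0.3803, 0.143]
ee_rot: [[0.632, -0.641, 0.437], [-0.528, -0.768, -0.363], [0.568, -0.001, -0.823]]
wrist_force: [0.7, -0.5, -2.7]
gripper_width: 0.274
```

Run:
```python
from h import *
s=r.sense();print(s["time_s"],s["tcp_pos"],s["joints"],s["wrist_force"],s["gripper_width"]);print(mould(s))
a=imaging.capture("side");b=imaging.capture("wrist")
cv2.imwrite("pics/g_side.png",a);cv2.imwrite("pics/g_wrist.png",b)
for z in (.07,.032):
  p,R=goal([.60,.37,z],-40);print(rel(p,R,s))
print(s["ee_rot"].T@[0,0,-1])
```

```text
9.9667 [0.5894 0.3803 0.143 ] [ 57.1417  31.9829 -16.7506  43.5107 -54.9864 -37.039 ] [ 0.7135 -0.4841 -2.7337] 0.273900395969668
(array([0.5998, 0.3717, 0.1099]), array([[-0.0018, -0.6406, -0.7678],
       [ 0.0031, -0.7679,  0.6406],
       [-1.    , -0.0012,  0.0034]]))
[-0.5432  0.0284  0.8371 -0.0298  0.039   0.0186]
[-1.0828  0.0295  1.619  -0.0298  0.039   0.0186]
[-0.568   0.0012  0.823 ]
```

View pics/g_side.png

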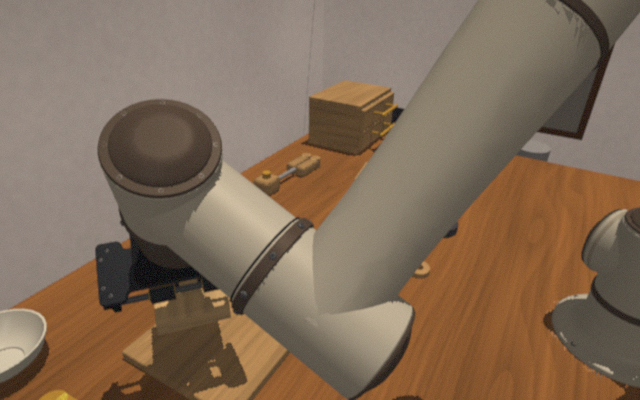

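View pics/g_wrist.png

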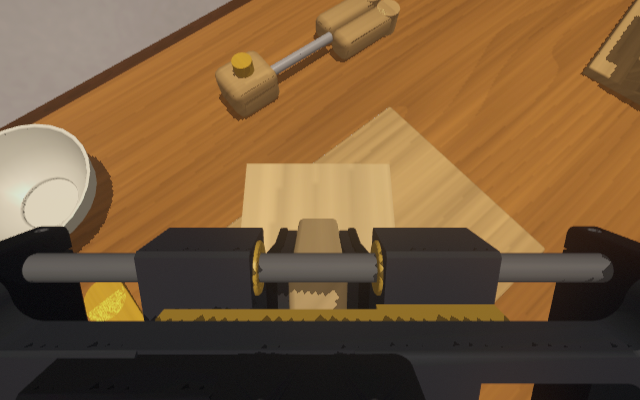

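>>> move_arm --motion '[-0.2,0,0.3,0,0,0,1,-0.45,0,0.65,0,0,0,1,-0.57,0,0.82,0,0,0,1,-0.57,0,0.82,0,0,0,1,-0.68,0,0.99,0,0,0,1,-0.93,0,1.34,0,0,0,1,-1.18,0,1.71,0,0,0,1]'

```text
time_s: 10.65
tcp_pos: [0.5902, 0.3801, 0.0633]
ee_rot: [[0.629, -0.64, 0.441], [-0.527, -0.768, -0.363], [0.572, -0.004, -0.821]]
wrist_force: [-19.8, 1.7, 40.2]
gripper_width: 0.274
```

Run:
```python
from h import *
s=r.sense();print(s["time_s"],s["tcp_pos"],s["joint_velocities"],s["wrist_force"],s["gripper_width"]);print(mould(s))
```

```text
10.65 [0.5902 0.3801 0.0633] [ -2.5854  10.3755 -10.2621  24.2074   5.9616 -25.0125] [-19.7796   1.698   40.1979] 0.27397038696842424
(array([0.6008, 0.3714, 0.0302]), array([[ 0.0035, -0.6401, -0.7683],
       [ 0.0027, -0.7683,  0.6401],
       [-1.    , -0.0044, -0.0009]]))
```

>>> move_arm --motion '[0.1,0,-0.15,0,0,0,1,0.35,0,-0.5,0,0,0,1,0.57,0,-0.82,0,0,0,1,0.57,0,-0.82,0,0,0,1]'

```text
time_s: 10.98
tcp_pos: [0.5915, 0.3823, 0.1081]
ee_rot: [[0.627, -0.639, 0.446], [-0.53, -0.769, -0.357], [0.571, -0.013, -0.821]]
wrist_force: [0.4, 0.4, -2.4]
gripper_width: 0.277
```

Run:
```python
from h import *
s=r.sense();print(s["time_s"],s["tcp_pos"],s["wrist_force"],s["gripper_width"]);print(mould(s))
a=imaging.capture("side")[200:400,80:330];b=imaging.capture("wrist")[100:320]
cv2.imwrite("pics/i_side.png",cv2.resize(a,None,fx=3,fy=3));cv2.imwrite("pics/i_wrist.png",b)
print(rel(*goal([.60,.37,.07],-40),s))
```

```text
10.9833 [0.5915 0.3823 0.1081] [ 0.4441  0.4441 -2.3691] 0.2772431985762257
(array([0.6023, 0.3739, 0.0749]), array([[ 0.0086, -0.6391, -0.7691],
       [ 0.0094, -0.769 ,  0.6391],
       [-0.9999, -0.0127, -0.0006]]))
[-0.0539  0.1001  0.1106 -0.1507 -0.0066 -0.0381]
```

View pics/i_side.png

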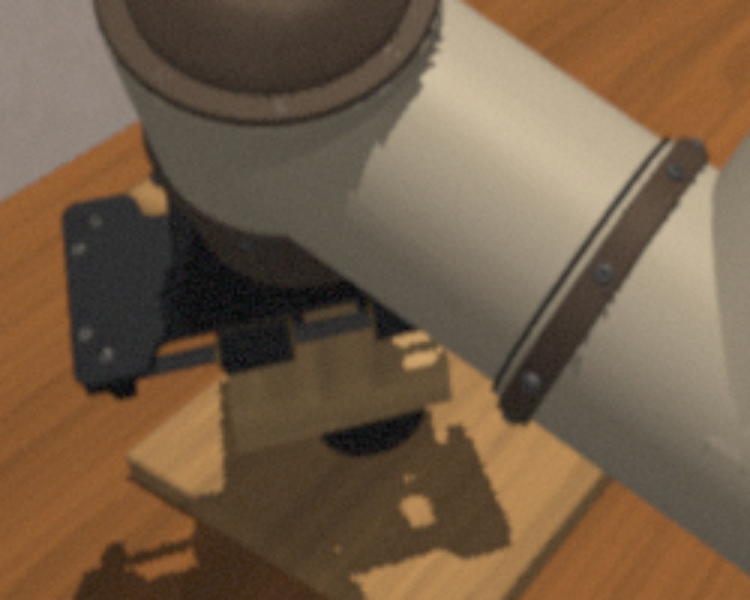

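View pics/i_wrist.png

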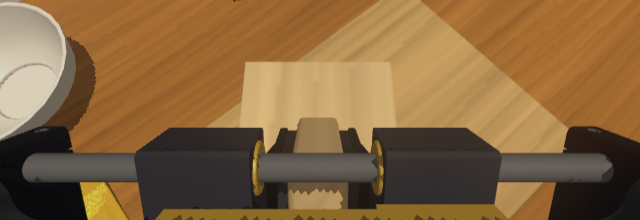

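Run:
```python
from h import *
for z in (.018,.028,.06): print(z,plane("side",(203.3,351.5),z), plane("side",(188,345.5),z),plane("side",(221,337),z))
m,Rm=mould();print(m+Rm@[0,0,-.004],Rm[:,1],Rm[:,2])
```

```text
0.018 [0.5741 0.3873 0.018 ] [0.6031 0.3905 0.018 ] [0.5698 0.3512 0.018 ]
0.028 [0.5671 0.3931 0.028 ] [0.5955 0.3963 0.028 ] [0.5629 0.3577 0.028 ]
0.06 [0.5448 0.4116 0.06  ] [0.5715 0.4146 0.06  ] [0.5409 0.3784 0.06  ]
[0.604  0.3695 0.0714] [-0.64   -0.7684 -0.0075] [-0.7684  0.64   -0.0001]
```

Run:
```python
from kin import *
s=r.sense()
for m in ([.545,.255,.09],[.545,.255,.05],[.545,.255,.0315]):
    p,R=goal(m,-40);q,c=ik(p,R,s["joints"]);print(np.round(rel(p,R,s),2).tolist(),np.round(q),c)
print((s["ee_rot"].T@np.array([0,0,1])))
```

```text
[0.93, 3.13, 0.05, -0.09, -0.0, -0.01] [ 53.  23. -37.  53. -46. -47.] 2.6750676774600663e-28
[0.36, 3.14, 0.87, -0.09, -0.0, -0.01] [ 52.  26. -40.  59. -42. -53.] 4.4841231484884105e-28
[0.1, 3.14, 1.25, -0.09, -0.0, -0.01] [ 51.  28. -42.  62. -40. -57.] 7.106429718924508e-28
[ 0.5708 -0.0075 -0.821 ]
```

>>> move_arm --motion '[0.15,0.1,-0.2,0,0,0,1,0.35,0.4,-0.3,0,0,0,1,0.5,0.8,-0.3,-0.05,0,0,1,0.6,1.2,-0.25,-0.05,0,0,1,0.7,1.6,-0.2,-0.09,0,0,1,0.75,2,-0.15,-0.09,0,0,1,0.85,2.4,-0.1,-0.09,0,0,1,0.9,2.8,0,-0.09,0,0,1,0.93,3.1,0.05,-0.09,0,0,1,0.8,3.13,0.25,-0.09,0,0,1,0.6,3.14,0.55,-0.09,0,0,1,0.4,3.14,0.85,-0.09,0,0,1,0.36,3.14,0.87,-0.09,0,0,1,0.36,3.14,0.87,-0.09,0,0,1]'

```text
time_s: 12.25
tcp_pos: [0.5339, 0.2629, 0.0825]
ee_rot: [[0.629, -0.644, 0.436], [-0.528, -0.765, -0.369], [0.571, 0.002, -0.821]]
wrist_force: [-0.5, -0.6, -1.8]
gripper_width: 0.272
```

Run:
```python
from h import *
s=r.sense();print(s["time_s"],s["tcp_pos"],s["wrist_force"],s["gripper_width"]);print(mould(s))
a=imaging.capture("side");b=imaging.capture("wrist");c=imaging.capture("top")
cv2.imwrite("pics/j_side.png",a);cv2.imwrite("pics/j_wrist.png",b);cv2.imwrite("pics/j_top.png",c)
print(rel(*goal([.545,.255,.0305],-40),s))
```

```text
12.25 [0.5339 0.2629 0.0825] [-0.5426 -0.6469 -1.762 ] 0.2724698695012526
(array([0.5443, 0.2541, 0.0494]), array([[-0.0008, -0.6435, -0.7654],
       [-0.0016, -0.7654,  0.6435],
       [-1.    ,  0.0017, -0.0004]]))
[-0.2713 -0.0271  0.3865  0.0224 -0.0046  0.002 ]
```

View pics/j_side.png

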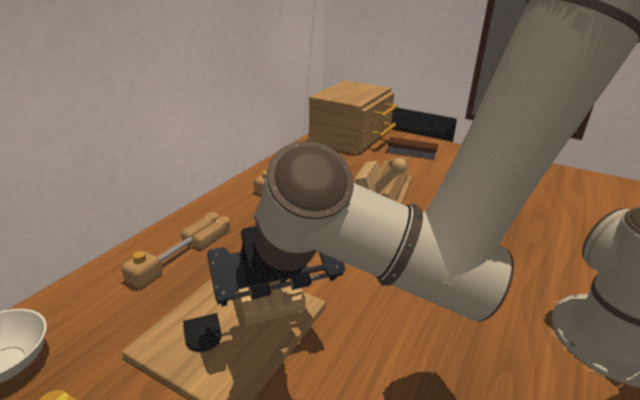

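View pics/j_wrist.png

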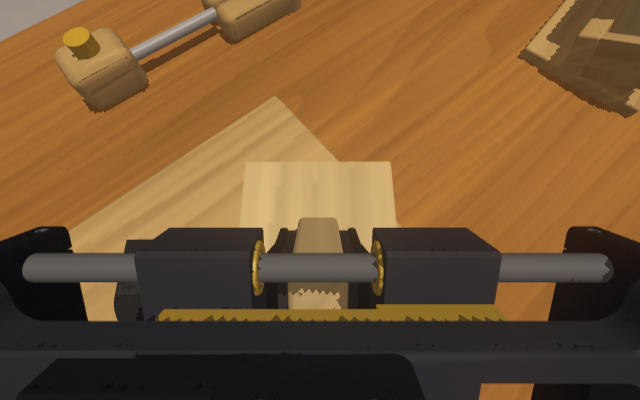

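View pics/j_top.png

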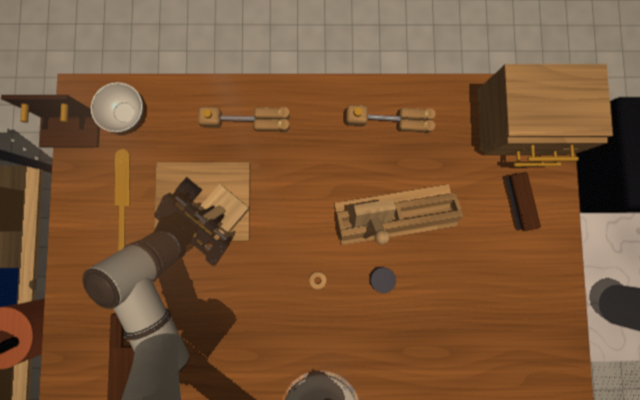

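>>> move_arm --motion '[-0.08,-0.02,0.12,0,0,0,1,-0.16,-0.02,0.24,0,0,0,1,-0.22,-0.02,0.32,0,0,0,1,-0.25,-0.02,0.36,0,0,0,1,-0.27,-0.02,0.39,0,0,0,1,-0.27,-0.02,0.39,0,0,0,1]'

```text
time_s: 12.9
tcp_pos: [0.5352, 0.2648, 0.0646]
ee_rot: [[0.628, -0.643, 0.438], [-0.529, -0.766, -0.366], [0.571, -0.001, -0.821]]
wrist_force: [-0.6, 0.6, -2.7]
gripper_width: 0.272
```

>>> move_arm --motion '[-0.02,0,0.03,0,0,0,1,-0.03,0,0.045,0,0,0,1,-0.03,0,0.045,0,0,0,1]'

```text
time_s: 13.15
tcp_pos: [0.5353, 0.2648, 0.0625]
ee_rot: [[0.628, -0.643, 0.438], [-0.529, -0.766, -0.366], [0.571, -0.001, -0.821]]
wrist_force: [0.4, 0.1, -2.7]
gripper_width: 0.275
```

>>> move_arm --motion '[-0.02,0,0.03,0,0,0,1,-0.03,0,0.04,0,0,0,1,-0.03,0,0.04,0,0,0,1]'

```text
time_s: 13.4
tcp_pos: [0.5357, 0.2648, 0.0624]
ee_rot: [[0.626, -0.643, 0.441], [-0.528, -0.766, -0.367], [0.574, -0.003, -0.819]]
wrist_force: [-3.0, -0.3, 5.7]
gripper_width: 0.274
```

In contact (force now +5.7 N). Release.

>>> move_arm --motion '[0,0,0,0,0,0,-0.3,0,0,0,0,0,0,-0.3,0,0,0,0,0,0,-0.3,0,0,0,0,0,0,-0.3,0,0,0,0,0,0,-0.3,0,0,0,0,0,0,-0.3,0,0,0,0,0,0,-0.3,0,0,0,0,0,0,-0.3,0,0,0,0,0,0,-0.3,0,0,0,0,0,0,-0.3]'

```text
time_s: 14.23
tcp_pos: [0.5357, 0.2648, 0.0623]
ee_rot: [[0.626, -0.643, 0.441], [-0.528, -0.766, -0.367], [0.574, -0.003, -0.819]]
wrist_force: [-0.0, 0.8, -0.7]
gripper_width: 0.646
```

>>> move_arm --motion '[0,0,-0.3,0,0,0,-0.3,0,0,-0.8,0,0,0,-0.3,0,0,-1.4,0,0,0,-0.3,0,0,-2,0,0,0,-0.3,0,0,-2.6,0,0,0,-0.3,0,0,-3.2,0,0,0,-0.3,0,0,-3.8,0,0,0,-0.3,0,0,-4.4,0,0,0,-0.3,0,0,-5,0,0,0,-0.3,0,0,-5,0,0,0,-0.3]'

```text
time_s: 15.07
tcp_pos: [0.4475, 0.342, 0.2303]
ee_rot: [[0.626, -0.64, 0.445], [-0.53, -0.768, -0.359], [0.572, -0.011, -0.82]]
wrist_force: [0.2, -0.1, 0.1]
gripper_width: 0.648
```

Run:
```python
from h import *
s=r.sense();print(s["time_s"],s["tcp_pos"],s["joints"],s["wrist_force"],s["gripper_width"])
a=imaging.capture("side");b=imaging.capture("wrist");c=imaging.capture("top")
cv2.imwrite("pics/k_side.png",a);cv2.imwrite("pics/k_wrist.png",b);cv2.imwrite("pics/k_top.png",cv2.resize(c[130:260,130:480],None,fx=2.2,fy=2.2))
```

```text
15.0667 [0.4475 0.342  0.2303] [ 68.8664  16.599  -26.95    37.3286 -64.0019 -40.9359] [ 0.2183 -0.0802  0.0675] 0.6482726683793224
```

View pics/k_side.png

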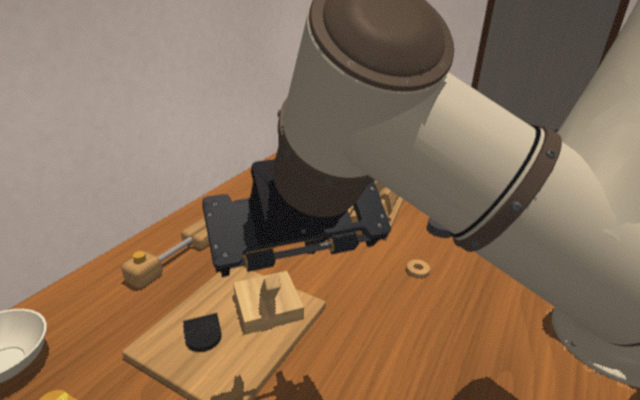

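View pics/k_wrist.png

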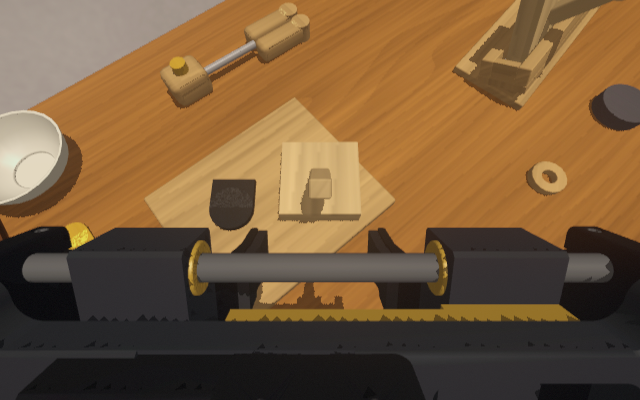

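View pics/k_top.png

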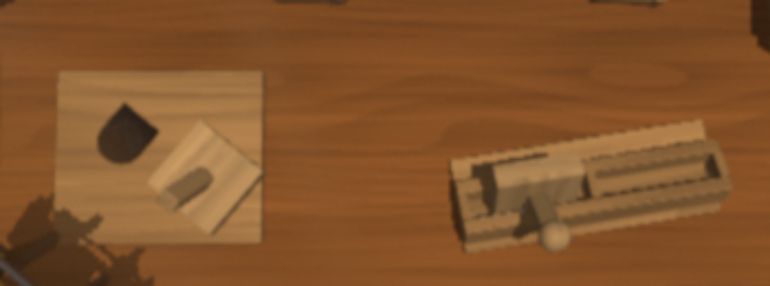

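Run:
```python
from h import *
c=plane("top",(130+127/2.2,130+133/2.2),.028);m=plane("top",(130+205/2.2,130+178/2.2),.046);b=plane("top",(201.7,202),.018)
w=plane("wrist",(232,204),.028);print(c,w,m,b,np.linalg.norm((c-m)[:2]))
o,d=ray("top",(130+555/2.2,130+237/2.2));print("ball at z.1508",plane("top",(130+555/2.2,130+237/2.2),.1508))
print(np.abs(r.sense()["joint_velocities"]).max()); r.finish_job()
```

```text
[0.5997 0.3569 0.028 ] [0.5906 0.3592 0.028 ] [0.5412 0.2552 0.046 ] [0.5686 0.3211 0.018 ] 0.117338696189412
ball at z.1508 [ 0.4647 -0.1527  0.1508]
1.1026942330377052
the job is handed in; nothing more can be done
```

The cap is out and lying flat on the oak board. The empty mould is face down beside it, and I handed the job in at about 15 s.

I gripped the plain-handled mould by its handle, lifted it clear of the rack and turned it face down. My first two turns of the tool over the board ran into the wrist's joint limits, so I swung the mould to another heading before rapping. One rap, reading about 40 N at the wrist, dropped the cap. I then set the mould down with light contact, opened the gripper and drew it back.

**Last checks, from the final pictures:**
- **Cap:** its middle is at about (0.60, 0.36), well inside the board's edges. The top and wrist views differ by up to 9 mm.
- **Mould:** its middle is at about (0.54, 0.255), 117 mm from the cap's middle and about 70 mm from the board's centre. It lies wholly on the board.
- **Other mould:** its ball measured within about 3 mm of where it stood at the start.
- **Arm:** it touches nothing, with the wrist force near zero.

No check failed, but none read the cap's height directly: I judged it flat by eye in three views.

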